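# Seat the fold mirror on its three-ball kinematic mount and clamp it

## Robot

A 7-joint arm with a two-finger parallel gripper is mounted at the origin on the work surface. World frame = base frame: x ahead of the robot, y to its left, z up, the work surface at z = 0. Lengths are in m, angles in rad, forces in N, time in s.
With the tool pointing down it reaches from about 0.35 to 0.9 m from the base axis. Payload 8.1 kg.
Tool frame: the origin (TCP) lies at the very end of the fingers, on their centre line; the grasp point (between the pads) lies 19 mm behind it; z points along the fingers, y is the line along which they close (so a half turn about z gives the same grasp; the last joint's range is limited). The gripper opens to 92 mm and grips with 3 to 60 N. Pads are 19 mm wide; open, the fingers measure 130 mm over their backs; the gripper's body (75 mm by 190 mm) begins 47 mm behind the grasp point.
Start: joints at [-1.261, 0.434, 0.025, 1.573, -0.012, 1.134, -0.075], TCP at [0.251, 0.573, 0.227] pointing down, gripper open.
Joint ranges: [-2.62, 2.62], [-0.44, 2.09], [-1.27, 1.32], [0.08, 2.57], [-1.32, 4.46], [0.12, 2], [-2.74, 2.74]. Speed limits (rad/s): [2.22, 2.22, 3.01, 3.01, 3.14, 3.14, 3.14].

## Interface

Orientations are given as a rotation vector (axis times angle).
In Python, from cell import arm gives the robot as it stands.
- The arm moves only by the shell command python3 -m pendant 'ROWS' [FORCE]. ROWS is a JSON object of lists of equal length, an entry for each row: "slide": the shift along the tool's x, y, z in units of 0.3 m (1.0 is 0.3 m), a list of three; "dr": the turn, a rotation vector about the tool's x, y, z in units of 0.12 rad (1.0 is 0.12 rad), a list of three; "claw": the opening, from 0 (shut) to 1 (fully open). In form: {"slide": [[tx, ty, tz], ...], "dr": [[ax, ay, az], ...], "claw": [claw, ...]}. A call has 1 to 10 rows; each row shifts and turns the commanded pose from where the row before left it, along the tool's axes as they then stand; what a row does not reach is not made up. A row lasts 1/10 s, in which the tool goes at most 50 mm and 8.59 degrees, less where a joint would pass 70% of its speed; a pose out of reach is approached as far as the arm can. A call with a number of a shift or a turn outside -1 to 1 is refused whole. A call with a gripper value outside its range is refused whole. The fingers move at their own pace and stop on an object; FORCE is the grip in N (left out, the last holds). Time passes only in rows, so rows that do not move let the fingers close. It gives the time, the measured TCP pose, the force, the opening and the grip force at its end, in the units of the state.
- arm.observe(): the state, without advancing time (a new reading comes with each control period).
- arm.get_image(name): name is "scene" or "side" or "wrist"; returns the picture (480x640x3 uint8, red, green, blue); there is no depth.
- arm.calibration(name): a dict with "K" (3x3 intrinsics, pixels), "xyz" and "orientation" of the camera in the world. Camera axes: x right, y up, looking along -z (the intrinsics and any distortion apply to the point x, -y, -z); pixel columns grow to the right and rows downward; lengths in m; the calibration is good to about 2 mm. A picture is of the moment at which its call begins: read the wrist's pose just before it. calibration takes no time and is no camera call; for the wrist camera it gives the pose at the moment of the call.
- arm.sign_off(): hands the job in; it is judged then, once.
The state is a dict: "clock": time; "joints": joint angles; "dq": joint speeds; "joint_efforts": joint torques, N m; "position": TCP position; "ee_rot": TCP orientation; "force": force on the tool from outside, world axes, zero at the start; "ft_torque": the same for the moment, N m; "width": opening from 0.0 (shut) to 1.0 (fully open); "gripper_force": force on a finger pad.
Only numpy, scipy, OpenCV 4.12 (cv2) and the standard library are available. Lean on these libraries where they do the work, as an engineer would, in place of code of your own. Each camera call takes 0.05 s, during which the arm holds its last target. There are 200 camera calls.

## Task

Put the mirror back on the little optical setup: lower its plate gently onto the sliding seat, ball feet in the grooves, feel along for the cross notch and let the plate drop fully home, so that all three balls bear, it sits level and it cannot rock. Let go of it, then swing the clamp's handle all the way over so that the spring tip holds the plate down. Never press a ball hard into the seat, and leave the bottles, the pot of screws and the cap where they stand.

Things in the scene. Friction and masses are not known exactly. Their poses are not given: they have to be found in the camera images.
- mirror: Mirror on an upright black cell on a square aluminium plate with three 8 mm steel balls as feet; about 0.3 kg. Origin: in the plate's middle, level with the balls' lowest points; z up; x from the single ball to the pair. Plate x -36 to 32, y -38 to 38, z 9 to 18 mm. Ball centres (-28,0), (24,26), (24,-26), z 4 mm. Starts on its balls on the foam pad, its x within 0.7 rad of the base's x.
- cell_grip (a point): Where to grip the mirror: middle of the cell's solid top band, at (-12, 0, 66) mm on the mirror, same axes. The cell is 36 mm along x, 16 mm thick along y, and reaches from z 18 to 74 mm on the mirror; the round 29 mm glass below the band is recessed. Grip across the 16 mm.
- ball_a: The single ball foot, origin at its centre: (-28, 0, 4) mm on the mirror.
- ball_b: One ball of the pair, origin at its centre: (24, 26, 4) mm on the mirror.
- ball_c: The other ball of the pair, origin at its centre: (24, -26, 4) mm on the mirror.
- mount: The setup, fixed: dark 175 x 200 mm breadboard (top z 18 mm), a cross-slide with an aluminium seat and clamp on it, and a detector tube on a post (x -12, y 79 to 116 mm, up to z 117). Origin on the bench under the middle of the slide's travel; z up, x towards the clamp. Home, the plate is square to the mount, its origin at x 0, y = the seat's offset, z 56.2 mm (ball centres z 60.2).
- seat_mid (a point): Fixed point of the mount at (0, 0, 60) mm: the flat top of the 88 x 120 mm seat when the slide stands at mid-travel. The seat stands locked anywhere from -16 to +16 mm along the mount's y from here; this offset is NOT measured (find it by feel or by eye). Loads under 100 N do not move it.
- groove_mid (a point): Fixed point of the mount at (24, 0, 60) mm, on the seat's long groove for the pair of balls: it runs along y the full 120 mm of the seat, 9 mm wide at the top, 7.8 mm deep, 60 degree flanks of bare steel (friction about 0.3). Let go with the pair in the groove, the plate slides along it under a sideways push of 1 to 2 N at its edge; once the single ball is in the notch it resists 4 N and more.
- notch_mid (a point): Fixed point of the mount at (-28, 0, 60) mm. The cross notch for the single ball (same section as the groove, along x from -44 to -14 mm) lies at the seat's middle, so up to 16 mm along y from here. Off the notch the ball rides on the flat top, 3.8 mm too high; within about 4 mm of the notch's middle it may slide in by itself when the plate is let go.
- pivot_mid (a point): Fixed point of the mount at (66, 0, 84) mm: the clamp's pivot (axis along y) when the slide stands at mid-travel; clamp and pivot move with the seat's offset along y. The handle is a straight bar in the pivot's middle; its black grip, 16 mm thick, spans 28 to 76 mm from the pivot.
- clamp (a joint): Hold-down clamp. 0 rad: closed, hard stop; arm level to -x, handle leaning 0.7 rad from upright to -x. Grows as it opens: arm lifts, handle goes over to +x; starts at 1.35 to 1.5 (handle leaning 0.65 to 0.8 to +x). A stiff pivot (0.30 N m) holds it where left. The last 0.1 rad needs about 0.55 N m: a rubber spring tip (4 mm, 5 N) presses on the plate 20 mm to +x of its origin.
- pad: Grey foam pad 190 x 140 x 4 mm, fixed to the bench, on which the mirror waits. Origin under its centre.
- bottle_a: Small clear dropper bottle, 34 mm across, 110 mm tall, a bystander. Origin under its centre.
- bottle_b: The other dropper bottle, the same.
- screw_pot: White pot of screws, 26 mm across, 20 mm tall, on a corner of the breadboard, a bystander. Origin under its centre.
- lens_cap: Black round cap, 42 mm across, 10 mm tall, on the foam pad, a bystander. Origin under its centre.
Things that resemble listed ones, but are neither listed nor needed, are in the scene too. What is meant by the mirror is not green or red, and is the larger of those in its own colour.

How it is judged:
By the outcome, as a careful person would: the job done as asked, in the order asked, and still so for the second after the job is handed in, with the robot touching nothing.
It also fails if it takes over 72 s, if anything falls off the work surface, if the arm or the gripper's body presses on something with over 40 N, if the wrist force passes 120 N, or if a joint passes its speed limit or range.

## Working session

There is one attempt and no reset: what is moved stays moved. The work goes in short steps, Python scripts to look and compute and a shell command to move; the robot and the scene stay as the last step left them, time stands still between calls to the robot, and variables do not carry over. Pictures are saved under pics/ and viewed, at most 10 in all, crops included, and the job is handed in when it is done.

```bash
mkdir -p pics; ls
python3 - <<'E'
from cell import arm
import cv2,numpy as np
s=arm.observe();print({k:np.round(v,3).tolist() for k,v in s.items()})
ims=[]
for n in("scene","side"):
    i=arm.get_image(n)[:,:,::-1];cv2.imwrite(f"pics/{n}0.png",i)
    c=arm.calibration(n);print(n,{k:np.round(v,4).tolist() if not isinstance(v,str) else v for k,v in c.items()})
E
```

```text
pics
{'clock': 0.0, 'joints': [-1.261, 0.435, 0.025, 1.574, -0.012, 1.134, -0.075], 'dq': [0.0, 0.0, 0.001, 0.001, -0.0, 0.0, 0.001], 'joint_efforts': [0.001, -66.785, 0.985, -31.445, -0.061, 0.043, 0.0], 'position': [0.251, 0.572, 0.226], 'ee_rot': [-0.644, -3.075, 0.003], 'force': [0.268, 0.252, 0.183], 'ft_torque': [-0.009, 0.015, 0.019], 'gripper_force': 0.0, 'width': 1.007}
scene {'K': [[528.3037, 0.0, 320.9097], [0.0, 528.3037, 229.5074], [0.0, 0.0, 1.0]], 'xyz': [1.2806, 0.3545, 0.7758], 'orientation': [0.5596, 0.8399, 1.8749]}
side {'K': [[435.7842, 0.0, 316.9585], [0.0, 435.7842, 237.0088], [0.0, 0.0, 1.0]], 'xyz': [0.428, -0.6643, 0.4776], 'orientation': [1.0607, -0.0892, -0.1915]}
```

View pics/scene0.png

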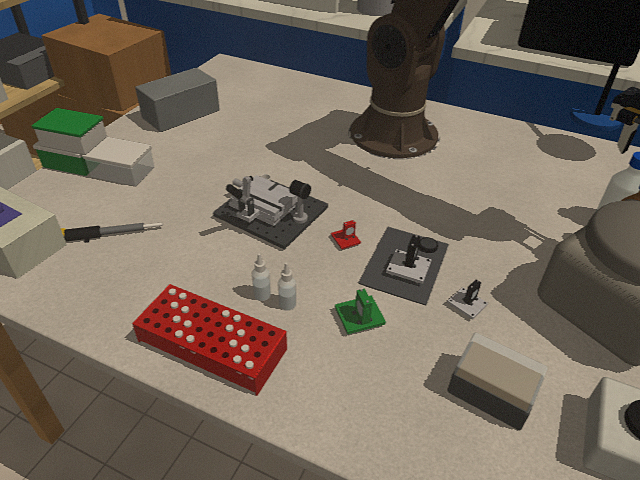

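View pics/side0.png

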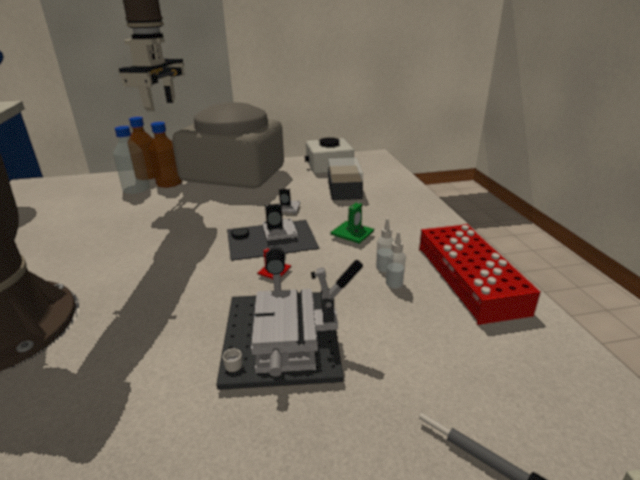

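Scene view: candidates are the silver mirror on the pad (409,262), a smaller silver one (469,298), the red one (346,236) and the green one (360,312). By the description it is the larger silver one on the pad. The mount is at (270,205); in the side view its seat is at (285,320), with the clamp handle leaning to +x at (350,275).

```bash
cat > h.py <<'E'
import numpy as np,cv2
from scipy.spatial.transform import Rotation as R
def cam(c): return np.array(c["K"]),np.array(c["xyz"]),R.from_rotvec(c["orientation"]).as_matrix()
def rays(c,px):
    K,t,M=cam(c);px=np.atleast_2d(px).astype(float)
    d=np.c_[(px[:,0]-K[0,2])/K[0,0],-(px[:,1]-K[1,2])/K[1,1],-np.ones(len(px))]
    return t,d@M.T
def onz(c,px,z):
    t,d=rays(c,px);return t+d*((z-t[2])/d[:,2])[:,None]
def proj(c,P):
    K,t,M=cam(c);p=(np.atleast_2d(P)-t)@M;return np.c_[K[0,2]+K[0,0]*p[:,0]/-p[:,2],K[1,2]-K[1,1]*p[:,1]/-p[:,2]]
def tri(c1,p1,c2,p2):
    A=np.zeros((3,3));b=np.zeros(3)
    for c,p in((c1,p1),(c2,p2)):
        t,d=rays(c,p);d=d[0]/np.linalg.norm(d[0]);Q=np.eye(3)-np.outer(d,d);A+=Q;b+=Q@t
    return np.linalg.solve(A,b)
E
python3 - <<'E'
from cell import arm
from h import *
s=arm.calibration("scene");d=arm.calibration("side")
a=cv2.imread("pics/scene0.png");b=cv2.imread("pics/side0.png")
c1=cv2.resize(a[220:330,350:500],None,fx=2.6,fy=2.6,interpolation=3);c2=cv2.resize(a[165:255,200:340],None,fx=2.8,fy=2.8,interpolation=3)
o=np.zeros((290,800,3),np.uint8);o[:286,:390]=c1;o[:252,400:792]=c2;cv2.imwrite("pics/c0.png",o)
print("mirror",onz(s,[[409,262],[387,268],[432,265],[469,300]],.02).round(3).tolist())
print("bread scene",onz(s,[[214,210],[285,245],[328,206],[258,175]],.018).round(4).tolist())
print("bread side",onz(d,[[219,384],[342,379],[232,296],[338,294]],.018).round(4).tolist())
c=arm.calibration("wrist");print(c["K"],c["xyz"],R.from_rotvec(c["orientation"]).as_matrix().round(3))
E
```

```text
mirror [[0.499, 0.204, 0.02], [0.536, 0.169, 0.02], [0.487, 0.248, 0.02], [0.547, 0.339, 0.02]]
bread scene [[0.5324, -0.2477, 0.018], [0.5644, -0.0486, 0.018], [0.4036, -0.0222, 0.018], [0.369, -0.228, 0.018]]
bread side [[0.3725, -0.2247, 0.018], [0.5376, -0.2524, 0.018], [0.3962, -0.0276, 0.018], [0.5787, -0.0637, 0.018]]
[[419.66455229   0.         320.94933899]
 [  0.         419.66455229 232.70678995]
 [  0.           0.           1.        ]] [0.17584396 0.60484408 0.38393064] [[ 0.401 -0.873 -0.276]
 [ 0.916  0.382  0.122]
 [-0.001 -0.302  0.953]]
```

View pics/c0.png

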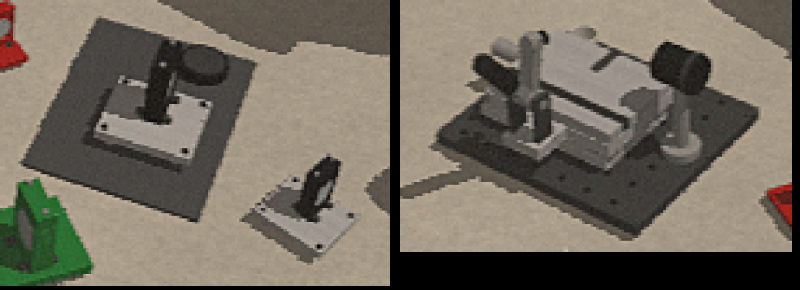

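The crop confirms the choice: the larger silver mirror stands on the pad beside the black cap, and the smaller silver one is off the pad. I'll move the wrist camera over it.

```bash
python3 -m pendant '{"slide":[[-0.144,-0.08,-0.008],[-0.144,-0.08,-0.008],[-0.144,-0.08,-0.008],[-0.144,-0.08,-0.008],[-0.144,-0.08,-0.008],[-0.144,-0.08,-0.008],[-0.144,-0.08,-0.008],[-0.144,-0.08,-0.008],[-0.144,-0.08,-0.008],[-0.144,-0.08,-0.008]],"dr":[[0,0,0],[0,0,0],[0,0,0],[0,0,0],[0,0,0],[0,0,0],[0,0,0],[0,0,0],[0,0,0],[0,0,0]],"claw":[1,1,1,1,1,1,1,1,1,1]}' 20
python3 -m pendant '{"slide":[[0,0,0],[0,0,0]],"dr":[[0,0,0],[0,0,0]],"claw":[1,1]}'
python3 - <<'E'
from cell import arm
from h import *
import json
s=arm.observe();c=arm.calibration("wrist");i=arm.get_image("wrist")[:,:,::-1];cv2.imwrite("pics/w1.png",i)
json.dump({k:np.array(c[k]).tolist() for k in("K","xyz","orientation")},open("w1.json","w"))
print(s["position"],s["ee_rot"],s["clock"])
E
```

```text
clock: 1.1
position: [0.5509, 0.1775, 0.2507]
ee_rot: [-0.644, -3.075, 0.0]
force: [0.3, 1.0, -0.2]
width: 1.002
gripper_force: 0.0
clock: 1.3
position: [0.5505, 0.1779, 0.2503]
ee_rot: [-0.649, -3.073, 0.001]
force: [-0.5, 0.7, 0.2]
width: 1.0
gripper_force: 0.0
[0.55054642 0.1778548  0.25033354] [-6.48947996e-01 -3.07333266e+00  8.66919363e-04] 1.3
```

View pics/w1.png

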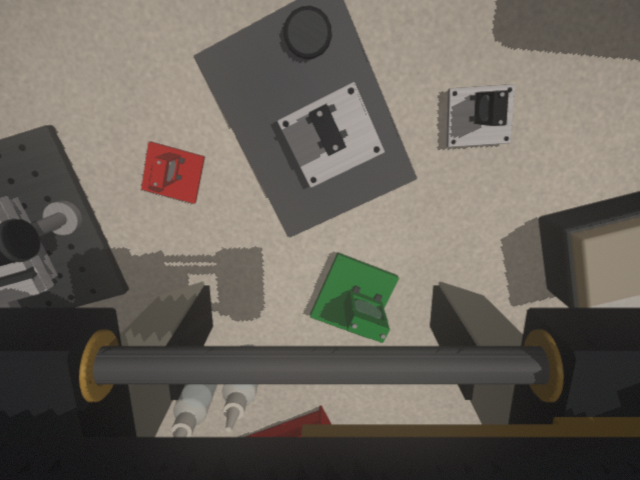

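The wrist view shows the mirror on the pad, with plate corners near (277,121), (355,83), (384,150) and (311,187). The cell is at (327,130), the cap at (306,32), and the mount is partly in view at left.

Run:
```python
from h import *
import json
c=json.load(open("w1.json"));i=cv2.imread("pics/w1.png")
m=((i.min(2)>125)).astype(np.uint8)
hsv=cv2.cvtColor(i,cv2.COLOR_BGR2HSV);m=((hsv[...,2]>150)&(hsv[...,1]<30)).astype(np.uint8)
n,l,st,ce=cv2.connectedComponentsWithStats(m)
k=l[140,365];print("lab",k,st[k])
if k==0:
    for q in [(135,370),(150,370),(100,350)]: print(q,i[q])
p=np.argwhere(l==k)[:,::-1].astype(np.float32)
h=cv2.convexHull(p)
r=cv2.approxPolyDP(h,6,True)[:,0];print(r.tolist());rect=cv2.minAreaRect(h);bp=cv2.boxPoints(rect);print(bp.round(1).tolist())
P=onz(c,bp,.022);ctr=P.mean(0);print(P.round(4).tolist(),ctr)
for a in range(4):
    e=P[(a+1)%4]-P[a];print(np.linalg.norm(e).round(4),np.arctan2(e[1],e[0]).round(3))
```

```text
lab 1 [ 279   83  105  103 3536]
[[383.0, 151.0], [310.0, 185.0], [279.0, 121.0], [354.0, 83.0]]
[[277.70001220703125, 119.4000015258789], [353.6000061035156, 82.19999694824219], [386.70001220703125, 149.89999389648438], [310.79998779296875, 187.0]]
[[0.4754, 0.1688, 0.022], [0.4739, 0.2425, 0.022], [0.5396, 0.2478, 0.022], [0.5429, 0.1707, 0.022]] [0.50797495 0.20746601 0.022     ]
0.0737 1.591
0.0659 0.081
0.0772 -1.528
0.0676 -3.114
```

```bash
python3 -m pendant '{"slide":[[0,0,0],[0,0,0],[-0.027,-0.153,0],[-0.027,-0.153,0],[-0.027,-0.153,0],[-0.027,-0.153,0],[-0.027,-0.153,0],[-0.027,-0.153,0],[-0.027,-0.153,0],[0,0,0]],"dr":[[0,0,-1],[0,0,-1],[0,0,0],[0,0,0],[0,0,0],[0,0,0],[0,0,0],[0,0,0],[0,0,0],[0,0,0]],"claw":[1,1,1,1,1,1,1,1,1,1]}'
python3 -m pendant '{"slide":[[0,0,0],[0,0,0]],"dr":[[0,0,0],[0,0,0]],"claw":[1,1]}'
python3 - <<'E'
from cell import arm
from h import *
import json
s=arm.observe();c=arm.calibration("wrist");i=arm.get_image("wrist")[:,:,::-1];cv2.imwrite("pics/w2.png",i)
json.dump({k:np.array(c[k]).tolist() for k in("K","xyz","orientation")},open("w2.json","w"))
cv2.imwrite("pics/w2c.png",cv2.resize(i[:300,120:520],None,fx=2,fy=2,interpolation=3))
E
```

```text
clock: 2.35
position: [0.5495, -0.153, 0.2508]
ee_rot: [0.282, 3.129, -0.005]
force: [0.2, 0.2, 0.1]
width: 1.004
gripper_force: 0.0
clock: 2.55
position: [0.551, -0.1443, 0.2505]
ee_rot: [-0.266, -3.13, -0.002]
force: [0.1, 0.2, -0.0]
width: 1.001
gripper_force: 0.0
```

View pics/w2c.png

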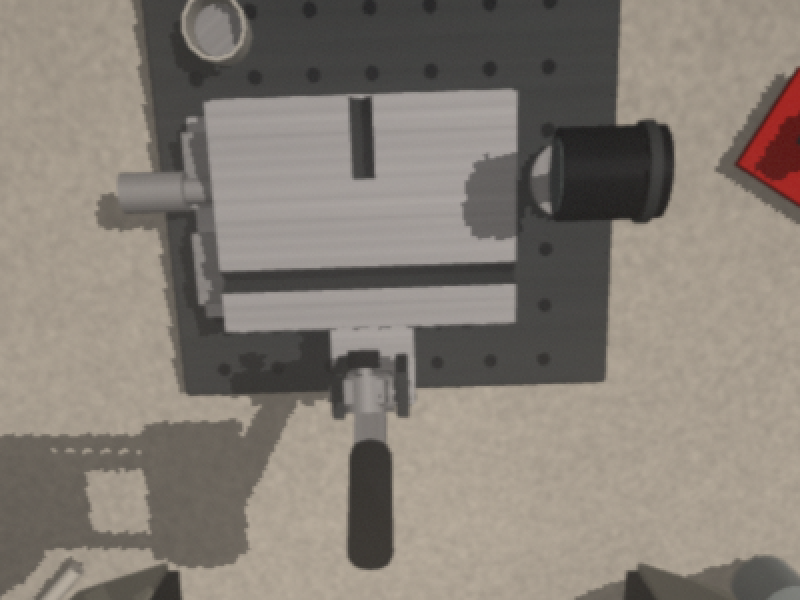

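Crop of the seat (2x, column offset 120): corners at (205,101), (517,90), (516,322) and (226,332). The notch runs from (361,96) to (363,178) and the groove from (222,282) to (516,273). The clamp handle is at (370,505), and the tube at (610,170) is near the right edge of the seat.

Run:
```python
from h import *
import json
c=json.load(open("w2.json"));i=cv2.imread("pics/w2.png")
f=lambda p:np.array(p,float)/2+[120,0]
g=cv2.cvtColor(i,cv2.COLOR_BGR2GRAY)
# subpixel: seat mask hull
hsv=cv2.cvtColor(i,cv2.COLOR_BGR2HSV);
C=onz(c,f([[205,101],[517,90],[516,322],[226,332]]),.06)
print(C.round(4).tolist(),C.mean(0).round(4))
for a in range(4):
    e=C[(a+1)%4]-C[a];print(np.linalg.norm(e).round(4),np.arctan2(e[1],e[0]).round(3))
N=onz(c,f([[361,97],[363,178]]),.06);G=onz(c,f([[222,282],[516,273]]),.06)
print("notch",N.round(4).tolist(),np.arctan2(*(N[1]-N[0])[[1,0]]),"groove",G.round(4).tolist(),np.arctan2(*(G[1]-G[0])[[1,0]])-np.pi/2)
B=onz(c,f([[186,395],[606,381],[620,0],[145,25]]),.018);print("board",B.round(4).tolist())
H=onz(c,f([[370,390],[370,450],[370,560]]),.13);print("handle@.13",H.round(4).tolist())
# profile subpixel of notch columns (row mid) and groove rows
print(g[68,288:316].tolist());print(g[128:152,330].tolist())
```

```text
[[0.4223, -0.1986, 0.06], [0.4386, -0.0804, 0.06], [0.5259, -0.0921, 0.06], [0.5097, -0.2111, 0.06]] [ 0.4741 -0.1455  0.06  ]
0.1193 1.434
0.0881 -0.133
0.1201 -1.706
0.0883 3.0
notch [[0.4309, -0.1395, 0.06], [0.4599, -0.1441, 0.06]] -0.1575909620763311 groove [[0.4896, -0.208, 0.06], [0.5063, -0.0895, 0.06]] -0.1398665734970379
board [[0.5403, -0.2464, 0.018], [0.5674, -0.049, 0.018], [0.4079, -0.0277, 0.018], [0.3837, -0.2245, 0.018]]
handle@.13 [[0.5292, -0.1515, 0.13], [0.55, -0.1553, 0.13], [0.5907, -0.1628, 0.13]]
[156, 155, 156, 156, 157, 156, 141, 106, 70, 65, 66, 65, 63, 58, 53, 53, 51, 56, 92, 134, 154, 156, 156, 157, 157, 156, 158, 157]
[157, 155, 157, 153, 107, 67, 59, 58, 58, 64, 63, 65, 66, 66, 72, 108, 150, 158, 158, 157, 158, 155, 151, 153]
```

```bash
python3 -m pendant '{"slide":[[0,0,0],[0,0,0],[0.016,0.147,0],[0.016,0.147,0],[0.016,0.147,0],[0.016,0.147,0],[0.016,0.147,0],[0.016,0.147,0],[0.016,0.147,0],[0.016,0.147,0]],"dr":[[0,0,-0.875],[0,0,-0.875],[0,0,0],[0,0,0],[0,0,0],[0,0,0],[0,0,0],[0,0,0],[0,0,0],[0,0,0]],"claw":[1,1,1,1,1,1,1,1,1,1]}'
python3 -m pendant '{"slide":[[0,0,0.1],[0,0,0.1],[0,0,0.1],[0,0,0],[0,0,0]],"dr":[[0,0,0],[0,0,0],[0,0,0],[0,0,0],[0,0,0]],"claw":[1,1,1,1,1]}'
python3 - <<'E'
from cell import arm
from h import *
s=arm.observe();M=R.from_rotvec(s["ee_rot"]).as_matrix()
d=np.array([.498,.207,.051])-s["position"];print(s["position"],"tool units",(M.T@d/.3).round(4),"yaw",np.arctan2(M[1,1],M[0,1])-np.pi/2,M[:,2])
c=arm.calibration("wrist");i=arm.get_image("wrist")[:,:,::-1];cv2.imwrite("pics/w3.png",i)
# expected pixels of cell top outline and plate corners
o=np.array([.51,.2075,.004]);Rz=R.from_euler("z",.04).as_matrix()
for P in([[-.036,-.038,.018],[-.036,.038,.018],[.032,.038,.018],[.032,-.038,.018]],[[-.03,-.008,.074],[-.03,.008,.074],[.006,.008,.074],[.006,-.008,.074]]):
    q=proj(c,np.array(P)@Rz.T+o);cv2.polylines(i:=np.ascontiguousarray(i),[q.round().astype(int)],True,(0,0,255) if P[0][2]<.05 else (0,255,0),1)
cv2.imwrite("pics/w3o.png",i)
E
```

```text
clock: 3.6
position: [0.4977, 0.2078, 0.251]
ee_rot: [-0.063, 3.141, 0.001]
force: [0.4, -0.5, -0.5]
width: 1.0
gripper_force: 0.0
clock: 4.1
position: [0.4987, 0.2053, 0.1612]
ee_rot: [0.061, -3.14, 0.0]
force: [-0.1, -0.8, 0.9]
width: 0.999
gripper_force: 0.0
[0.49865404 0.2053229  0.16116141] tool units [0.0017 0.0057 0.3672] yaw 0.039130263130535026 [-7.96968576e-04 -4.82632626e-05 -9.99999681e-01]
```

View pics/w3o.png

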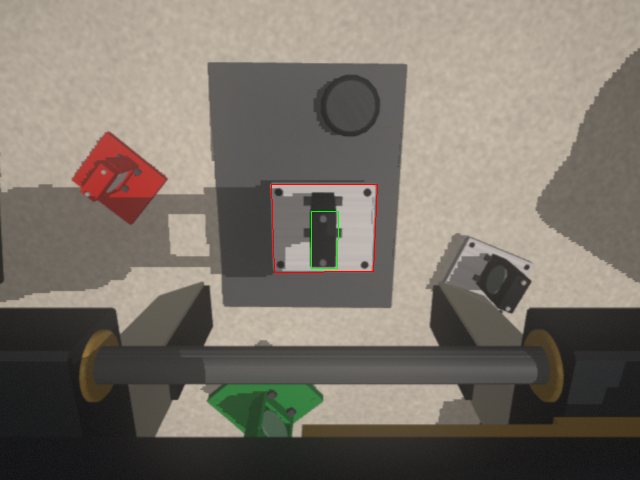

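The overlay matches: plate outline (273,184)–(375,271), cell top (311,211)–(338,268). Now descending to grip.

```bash
python3 -m pendant '{"slide":[[0.001,0.003,0.1],[0.001,0.003,0.1],[0,0,0.08],[0,0,0.05],[0,0,0.037],[0,0,0],[0,0,0],[0,0,0]],"dr":[[0,0,0],[0,0,0],[0,0,0],[0,0,0],[0,0,0],[0,0,0],[0,0,0],[0,0,0]],"claw":[1,1,1,1,0.6,0.4,0.4,0.4]}' 20
python3 -m pendant '{"slide":[[0,0,0],[0,0,0],[0,0,0],[0,0,0],[0,0,0],[0,0,0],[0,0,0],[0,0,0]],"dr":[[0,0,0],[0,0,0],[0,0,0],[0,0,0],[0,0,0],[0,0,0],[0,0,0],[0,0,0]],"claw":[0.3,0.2,0.1,0.1,0.1,0.1,0.1,0.1]}' 20
```

```text
clock: 4.95
position: [0.4995, 0.2064, 0.0519]
ee_rot: [-0.058, 3.139, 0.002]
force: [-0.0, -0.3, 0.3]
width: 0.701
gripper_force: 0.0
clock: 5.75
position: [0.4986, 0.2058, 0.0506]
ee_rot: [0.058, -3.141, 0.0]
force: [0.0, 0.2, -0.1]
width: 0.173
gripper_force: 20.0
```

```bash
python3 -m pendant '{"slide":[[0,0,-0.03],[0,0,-0.1],[0,0,-0.133],[0,0,-0.133],[0,0,-0.1],[0,0,-0.034],[0,0,0],[0,0,0],[0,0,0]],"dr":[[0,0,0],[0,0,0],[0,0,0],[0,0,0],[0,0,0],[0,0,0.73],[0,0,0.73],[0,0,0],[0,0,0]],"claw":[0.1,0.1,0.1,0.1,0.1,0.1,0.1,0.1,0.1]}' 20
python3 -m pendant '{"slide":[[-0.004,-0.06,0],[-0.004,-0.12,0],[-0.004,-0.145,0],[-0.004,-0.145,0],[-0.004,-0.145,0],[-0.004,-0.145,0],[-0.004,-0.145,0],[-0.004,-0.14,0],[-0.004,-0.085,0],[-0.004,-0.04,0]],"dr":[[0,0,0],[0,0,0],[0,0,0],[0,0,0],[0,0,0],[0,0,0],[0,0,0],[0,0,0],[0,0,0],[0,0,0]],"claw":[0.1,0.1,0.1,0.1,0.1,0.1,0.1,0.1,0.1,0.1]}'
python3 -m pendant '{"slide":[[0,0,0],[0,0,0],[0,0,0]],"dr":[[0,0,0],[0,0,0],[0,0,0]],"claw":[0.1,0.1,0.1]}'
cat > st.py <<'E'
from cell import arm
from h import *
import sys
def st(n=1):
    s=arm.observe();M=R.from_rotvec(s["ee_rot"]).as_matrix();p=np.array(s["position"])
    yaw=np.arctan2(M[1,1],M[0,1])-np.pi/2
    tgt=np.array([.4627,-.1439,.103]);d=tgt-p
    print("t",s["clock"],"p",p.round(4),"yaw",round(yaw,4),"toolz",M[:,2].round(4),"to target, tool units",(M.T@d/.3).round(4),"F",np.round(s["force"],2),"T",np.round(s["ft_torque"],3),"w",s["width"])
if __name__=="__main__": st()
E
python3 st.py
```

```text
clock: 6.65
position: [0.4981, 0.2059, 0.2095]
ee_rot: [-0.212, -3.134, 0.001]
force: [-0.1, 0.3, -3.0]
width: 0.173
gripper_force: 20.0
clock: 7.65
position: [0.4606, -0.1469, 0.2095]
ee_rot: [-0.222, -3.133, 0.001]
force: [0.6, -0.7, -4.8]
width: 0.174
gripper_force: 20.0
clock: 7.95
position: [0.4623, -0.1417, 0.2094]
ee_rot: [-0.212, -3.134, -0.001]
force: [0.2, 0.6, -4.1]
width: 0.175
gripper_force: 20.0
t 7.95 p [ 0.4623 -0.1417  0.2094] yaw -0.1354 toolz [-4.e-04  7.e-04 -1.e+00] to target, tool units [-0.0023 -0.0073  0.3548] F [ 0.16  0.6  -4.1 ] T [0.062 0.057 0.006] w 0.17496581015856325
```

```bash
python3 -m pendant '{"slide":[[-0.001,-0.003,0.08],[-0.001,-0.003,0.08],[0,-0.001,0.07],[0,0,0.05],[0,0,0.025],[0,0,0],[0,0,0],[0,0,0]],"dr":[[0,0,0.01],[0,0,0],[0,0,0],[0,0,0],[0,0,0],[0,0,0],[0,0,0],[0,0,0]],"claw":[0.1,0.1,0.1,0.1,0.1,0.1,0.1,0.1]}'
python3 - <<'E'
from st import *
st()
s=arm.observe();c=arm.calibration("wrist");i=np.ascontiguousarray(arm.get_image("wrist")[:,:,::-1]);cv2.imwrite("pics/w4.png",i)
M=R.from_rotvec(s["ee_rot"]).as_matrix();p=np.array(s["position"])
Q=np.c_[-M[:,0],M[:,1],-M[:,2]]   # mirror axes
o=p-Q@np.array([-.0115,0,.0468])
def dr(P,Q,o,col):
    q=proj(c,np.array(P)@Q.T+o);cv2.polylines(i,[q.round().astype(int)],True,col,1);return q
print("plate px",dr([[-.036,-.038,.018],[-.036,.038,.018],[.032,.038,.018],[.032,-.038,.018]],Q,o,(0,0,255)).round(1).tolist())
Rz=R.from_euler("z",-.137).as_matrix();t=np.array([.4741,-.1455,.06])
print("seat px",dr([[-.044,-.06,0],[-.044,.06,0],[.044,.06,0],[.044,-.06,0]],Rz,t,(0,255,0)).round(1).tolist())
dr([[-.044,0,0],[-.014,0,0]],Rz,t,(255,0,0))
print("origin-seat in mount mm",(Rz.T@(o-t)*1000).round(2))
cv2.imwrite("pics/w4o.png",cv2.resize(i[60:360,120:520],None,fx=2,fy=2,interpolation=3))
E
```

```text
clock: 8.75
position: [0.4632, -0.1454, 0.1189]
ee_rot: [0.218, 3.133, -0.0]
force: [0.4, -1.0, -3.5]
width: 0.179
gripper_force: 20.0
t 8.75 p [ 0.4632 -0.1454  0.1189] yaw -0.1388 toolz [ 1.5e-03 -1.0e-04 -1.0e+00] to target, tool units [0.0024 0.0047 0.0531] F [ 0.45 -0.99 -3.5 ] T [-0.033  0.073 -0.061] w 0.17890819008042386
plate px [[239.8, 228.6], [403.1, 228.5], [395.3, 355.0], [247.6, 355.0]]
seat px [[210.1, 196.2], [437.7, 195.7], [425.4, 341.6], [222.3, 342.0]]
origin-seat in mount mm [ 0.74 -1.39 12.15]
```

View pics/w4o.png

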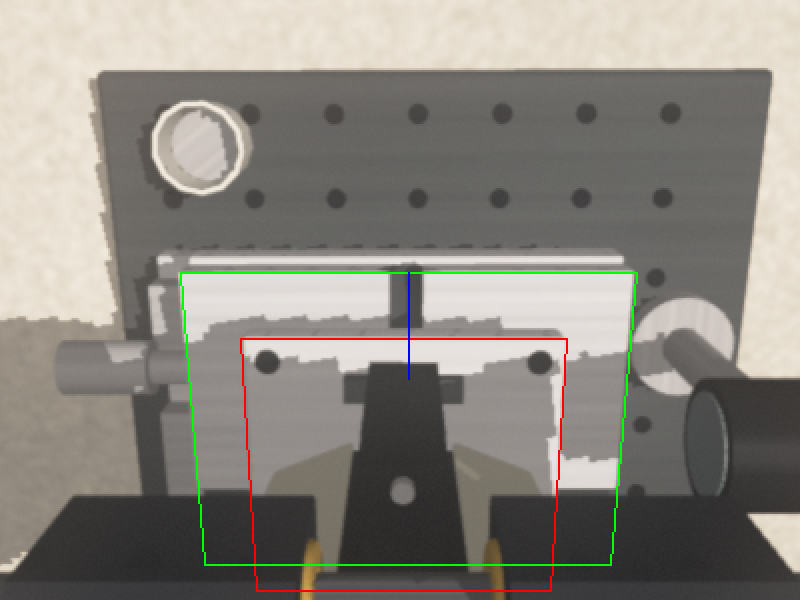

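The picture confirms the fit: the plate's far edge is at row 338 (columns 241–567), and the notch at column 406 lines up to about 1 mm with the plate's middle at column 404. I'll correct slightly and lower in small steps, watching the force.

```bash
python3 -m pendant '{"slide":[[0.002,0.004,0.01],[0,0,0.01],[0,0,0.008],[0,0,0],[0,0,0],[0,0,0],[0,0,0]],"dr":[[0,0,0],[0,0,0],[0,0,0],[0,0,0],[0,0,0],[0,0,0],[0,0,0]],"claw":[0.1,0.1,0.1,0.1,0.1,0.1,0.1]}' 20; python3 st.py
python3 -m pendant '{"slide":[[0,0,0.003],[0,0,0.003],[0,0,0],[0,0,0]],"dr":[[0,0,0],[0,0,0],[0,0,0],[0,0,0]],"claw":[0.1,0.1,0.1,0.1]}' ; python3 st.py
```

```text
clock: 9.5
position: [0.4621, -0.1443, 0.1098]
ee_rot: [0.219, 3.134, 0.0]
force: [0.4, -0.1, -4.5]
width: 0.171
gripper_force: 20.0
t 9.5 p [ 0.4621 -0.1443  0.1098] yaw -0.1393 toolz [ 2.e-04 -0.e+00 -1.e+00] to target, tool units [-0.0017  0.0015  0.0227] F [ 0.43 -0.14 -4.54] T [0.053 0.022 0.031] w 0.17070761936003198
clock: 9.9
position: [0.462, -0.1442, 0.1079]
ee_rot: [-0.219, -3.134, -0.0]
force: [-0.3, -0.5, -3.5]
width: 0.172
gripper_force: 20.0
t 9.9 p [ 0.462  -0.1442  0.1079] yaw -0.1393 toolz [-1.e-04  1.e-04 -1.e+00] to target, tool units [-0.0022  0.0014  0.0162] F [-0.35 -0.51 -3.45] T [0.048 0.034 0.036] w 0.17208488817956533
```

```bash
for k in 1 2 ; do python3 -m pendant '{"slide":[[0,0,0.003],[0,0,0],[0,0,0]],"dr":[[0,0,0],[0,0,0],[0,0,0]],"claw":[0.1,0.1,0.1]}' >/dev/null; python3 st.py; done
```

```text
t 10.2 p [ 0.462  -0.1442  0.107 ] yaw -0.1393 toolz [-0.  0. -1.] to target, tool units [-0.002   0.0014  0.0133] F [ 0.21  0.38 -3.07] T [0.02  0.039 0.008] w 0.17168672103135904
t 10.5 p [ 0.462  -0.1442  0.1061] yaw -0.1393 toolz [-0.  0. -1.] to target, tool units [-0.0021  0.0014  0.0103] F [ 0.26  0.6  -2.86] T [ 0.063  0.003 -0.037] w 0.17179270670045899
```

```bash
python3 -m pendant '{"slide":[[0,0,0.002],[0,0,0],[0,0,0]],"dr":[[0,0,0],[0,0,0],[0,0,0]],"claw":[0.1,0.1,0.1]}' >/dev/null; python3 st.py
python3 -m pendant '{"slide":[[0,0,0.002],[0,0,0],[0,0,0]],"dr":[[0,0,0],[0,0,0],[0,0,0]],"claw":[0.1,0.1,0.1]}' >/dev/null; python3 st.py
```

```text
t 10.8 p [ 0.4621 -0.1442  0.1055] yaw -0.1393 toolz [ 0.  0. -1.] to target, tool units [-0.0019  0.0014  0.0084] F [ 0.04  0.65 -3.42] T [ 0.037 -0.022 -0.03 ] w 0.17265294275474077
t 11.1 p [ 0.4621 -0.1442  0.1049] yaw -0.1393 toolz [-0.  0. -1.] to target, tool units [-0.002   0.0014  0.0064] F [-0.68  0.12 -3.17] T [0.    0.043 0.021] w 0.17013130533430798
```

```bash
python3 -m pendant '{"slide":[[0,0,0.002],[0,0,0],[0,0,0]],"dr":[[0,0,0],[0,0,0],[0,0,0]],"claw":[0.1,0.1,0.1]}' >/dev/null; python3 st.py
python3 -m pendant '{"slide":[[0,0,0.002],[0,0,0],[0,0,0]],"dr":[[0,0,0],[0,0,0],[0,0,0]],"claw":[0.1,0.1,0.1]}' >/dev/null; python3 st.py
```

```text
t 11.4 p [ 0.462  -0.1442  0.1043] yaw -0.1393 toolz [-1.e-04  0.e+00 -1.e+00] to target, tool units [-0.0021  0.0013  0.0043] F [ 0.56 -0.13 -3.8 ] T [-0.014 -0.026 -0.031] w 0.17223623629517887
t 11.7 p [ 0.4621 -0.1442  0.1037] yaw -0.1393 toolz [ 0.  0. -1.] to target, tool units [-0.0019  0.0014  0.0024] F [-0.06  0.26 -3.9 ] T [0.022 0.015 0.027] w 0.17198450873094187
```

```bash
python3 -m pendant '{"slide":[[0,0,0.002],[0,0,0],[0,0,0]],"dr":[[0,0,0],[0,0,0],[0,0,0]],"claw":[0.1,0.1,0.1]}' >/dev/null; python3 st.py
```

```text
t 12.0 p [ 0.4622 -0.1443  0.1032] yaw -0.1394 toolz [ 2.e-04 -1.e-04 -1.e+00] to target, tool units [-0.0016  0.0016  0.0006] F [-0.09 -0.56 -3.62] T [-0.08  -0.066 -0.043] w 0.17230770069282617
```

```bash
python3 -m pendant '{"slide":[[0,0,0.001],[0,0,0],[0,0,0]],"dr":[[0,0,0],[0,0,0],[0,0,0]],"claw":[0.1,0.1,0.1]}' >/dev/null; python3 st.py
python3 -m pendant '{"slide":[[0,0,0.001],[0,0,0],[0,0,0]],"dr":[[0,0,0],[0,0,0],[0,0,0]],"claw":[0.1,0.1,0.1]}' >/dev/null; python3 st.py
```

```text
t 12.3 p [ 0.4622 -0.1443  0.1029] yaw -0.1393 toolz [ 3.e-04 -1.e-04 -1.e+00] to target, tool units [-0.0015  0.0016 -0.0003] F [ 0.79 -0.63 -3.65] T [-0.223 -0.072  0.019] w 0.17161307306107002
t 12.6 p [ 0.4622 -0.1443  0.1027] yaw -0.1394 toolz [ 4.e-04 -1.e-04 -1.e+00] to target, tool units [-0.0014  0.0017 -0.0012] F [-0.45 -0.99 -0.57] T [-0.279 -0.094  0.063] w 0.17015432238224765
```

The seat is now carrying the weight at the home height (TCP z 0.1027, expected about 0.103). The drop went past the flat-top height with no contact, so the single ball is in the notch. Now releasing gently.

```bash
python3 -m pendant '{"slide":[[0,0,0],[0,0,0],[0,0,0],[0,0,0]],"dr":[[0,0,0],[0,0,0],[0,0,0],[0,0,0]],"claw":[0.1,0.1,0.1,0.1]}' 4; python3 st.py
python3 -m pendant '{"slide":[[0,0,0],[0,0,0],[0,0,0],[0,0,0],[0,0,0]],"dr":[[0,0,0],[0,0,0],[0,0,0],[0,0,0],[0,0,0]],"claw":[0.2,0.25,0.32,0.35,0.35]}'; python3 st.py
```

```text
clock: 13.0
position: [0.4621, -0.1442, 0.1026]
ee_rot: [0.219, 3.134, 0.0]
force: [0.3, -0.3, -0.4]
width: 0.172
gripper_force: 4.0
t 13.0 p [ 0.4621 -0.1442  0.1026] yaw -0.1393 toolz [ 2.e-04  0.e+00 -1.e+00] to target, tool units [-0.0017  0.0013 -0.0014] F [ 0.26 -0.32 -0.42] T [-0.127 -0.107 -0.008] w 0.172312202598154
clock: 13.5
position: [0.462, -0.1442, 0.1025]
ee_rot: [-0.219, -3.134, -0.0]
force: [-0.6, 0.9, -0.8]
width: 0.347
gripper_force: 0.0
t 13.5 p [ 0.462  -0.1442  0.1025] yaw -0.1393 toolz [-0.e+00  1.e-04 -1.e+00] to target, tool units [-0.0021  0.0013 -0.0016] F [-0.55  0.94 -0.82] T [-0.015 -0.034  0.014] w 0.3469372097871858
```

```bash
python3 -m pendant '{"slide":[[0,0,-0.01],[0,0,-0.03],[0,0,-0.06],[0,0,-0.1],[0,0,-0.12],[-0.03,0,-0.12],[-0.11,0,-0.05],[-0.11,0,0],[-0.04,0,0],[0,0,0]],"dr":[[0,0,0],[0,0,0],[0,0,0],[0,0,0],[0,0,0],[0,0,0],[0,0,0],[0,0,0],[0,0,0],[0,0,0]],"claw":[0.35,0.35,0.35,0.35,0.35,0.35,0.35,0.35,0.35,0.35]}'
python3 -m pendant '{"slide":[[0,0,0],[0,0,0]],"dr":[[0,0,0],[0,0,0]],"claw":[0.2,0]}'
python3 - <<'E'
from st import *
st()
c=arm.calibration("wrist");i=np.ascontiguousarray(arm.get_image("wrist")[:,:,::-1])
Rz=R.from_euler("z",-.137).as_matrix();o=np.array([.4741,-.1455,.0562])
for P in([[-.036,-.038,.018],[-.036,.038,.018],[.032,.038,.018],[.032,-.038,.018]],[[-.03,-.008,.074],[-.03,.008,.074],[.006,.008,.074],[.006,-.008,.074]]):
    q=proj(c,np.array(P)@Rz.T+o);print(q.round(1).tolist());cv2.polylines(i,[q.round().astype(int)],True,(0,0,255) if P[0][2]<.05 else (0,255,0),1)
cv2.imwrite("pics/w5.png",cv2.resize(i[:300,120:520],None,fx=2,fy=2,interpolation=3))
E
```

```text
clock: 14.5
position: [0.5491, -0.1563, 0.2495]
ee_rot: [-0.218, -3.134, 0.001]
force: [0.5, -0.8, -0.6]
width: 0.35
gripper_force: 0.0
clock: 14.7
position: [0.5469, -0.1564, 0.2495]
ee_rot: [-0.219, -3.133, -0.0]
force: [-1.2, -1.2, -0.4]
width: 0.221
gripper_force: 0.0
t 14.7 p [ 0.5469 -0.1564  0.2495] yaw -0.1398 toolz [-1.e-03  3.e-04 -1.e+00] to target, tool units [0.2833 0.0019 0.4885] F [-1.24 -1.22 -0.37] T [ 0.055 -0.049  0.002] w 0.2207874890069078
[[270.3, 60.4], [373.4, 60.0], [370.4, 153.3], [273.7, 153.6]]
[[309.1, 62.5], [335.1, 62.4], [334.7, 122.9], [309.7, 123.0]]
```

View pics/w5.png

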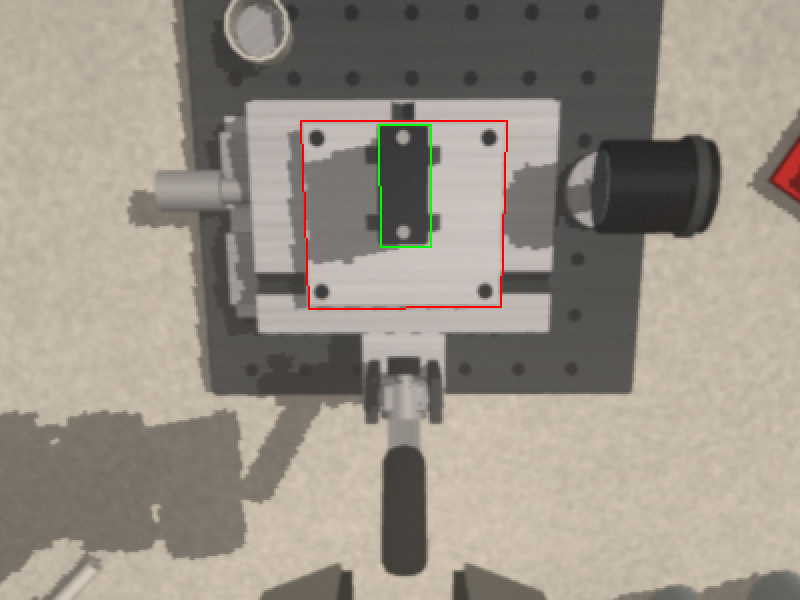

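The plate sits square on the outline with the cell at crop column 404, in line with the notch at 403. The handle is centred at column 404 with its tip at row 575. Next the closed fingers go to the far (+x) side of the handle.

```bash
python3 -m pendant '{"slide":[[-0.08,0.003,0],[-0.12,0,0],[-0.042,0,0],[0,0,0.06],[0,0,0.1],[0,0,0.12],[0,0,0.1],[0,0,0.048],[0,0,0],[0,0,0]],"dr":[[0,0,0],[0,0,0],[0,0,0],[0,0,0],[0,0,0],[0,0,0],[0,0,0],[0,0,0],[0,0,0],[0,0,0]],"claw":[0,0,0,0,0,0,0,0,0,0]}' 20
cat >> st.py <<'E'
def mt():
    s=arm.observe();p=np.array(s["position"])-[.4741,-.1455,0];Rz=R.from_euler("z",-.137).as_matrix()
    print("t",round(s["clock"],2),"mount xyz mm",(Rz.T@p*1000).round(1),"F mount",(Rz.T@np.array(s["force"])).round(1),"T",np.round(s["ft_torque"],2),"w",round(s["width"],3))
E
python3 -c "from st import *;mt()"
```

```text
clock: 15.75
position: [0.6207, -0.1658, 0.1224]
ee_rot: [0.219, 3.133, -0.0]
force: [-0.6, -0.8, 0.3]
width: 0.001
gripper_force: 0.0
t 15.75 mount xyz mm [148.   -0.  122.4] F mount [-0.5 -0.8  0.3] T [-0.04  0.   -0.03] w 0.001
```

```bash
python3 -m pendant '{"slide":[[0.03,0,0],[0.03,0,0],[0.02,0,0],[0.02,0,0],[0.02,0,0],[0.02,0,0]],"dr":[[0,0,0],[0,0,0],[0,0,0],[0,0,0],[0,0,0],[0,0,0]],"claw":[0,0,0,0,0,0]}' >/dev/null; python3 -c "from st import *;mt()"
python3 -m pendant '{"slide":[[0.02,0,0],[0.02,0,0],[0.02,0,0],[0.02,0,0]],"dr":[[0,0,0],[0,0,0],[0,0,0],[0,0,0]],"claw":[0,0,0,0]}' >/dev/null; python3 -c "from st import *;mt()"
```

```text
t 16.35 mount xyz mm [ 1.107e+02 -1.000e-01  1.250e+02] F mount [ 9.4 -1.   6.7] T [-0.35 -1.72 -0.01] w 0.005
t 16.75 mount xyz mm [ 8.360e+01 -1.000e-01  1.232e+02] F mount [ 5.7 -1.3  3.6] T [-0.37 -1.18  0.01] w 0.004
```

```bash
python3 -m pendant '{"slide":[[0.02,0,-0.008],[0.02,0,-0.008],[0.02,0,-0.008],[0.02,0,-0.006],[0.01,0,0],[0,0,0]],"dr":[[0,0,0],[0,0,0],[0,0,0],[0,0,0],[0,0,0],[0,0,0]],"claw":[0,0,0,0,0,0]}' >/dev/null; python3 -c "from st import *;mt()"
python3 -m pendant '{"slide":[[0.01,0,0],[0.01,0,0],[0,0,0],[0,0,0]],"dr":[[0,0,0],[0,0,0],[0,0,0],[0,0,0]],"claw":[0,0,0,0]}' >/dev/null; python3 -c "from st import *;mt()"
```

```text
t 17.35 mount xyz mm [5.600e+01 1.000e-01 1.317e+02] F mount [ 5.8 -1.2  1.8] T [-0.3  -1.05  0.01] w 0.007
t 17.75 mount xyz mm [ 50.1   0.2 131.6] F mount [ 6.  -1.2  1.1] T [-0.27 -1.09  0.05] w 0.005
```

```bash
python3 -m pendant '{"slide":[[0.006,0,0],[0,0,0],[0,0,0]],"dr":[[0,0,0],[0,0,0],[0,0,0]],"claw":[0,0,0]}' >/dev/null; python3 -c "from st import *;mt()"
python3 -m pendant '{"slide":[[0.006,0,0],[0,0,0],[0,0,0]],"dr":[[0,0,0],[0,0,0],[0,0,0]],"claw":[0,0,0]}' >/dev/null; python3 -c "from st import *;mt()"
python3 -m pendant '{"slide":[[0.005,0,0],[0,0,0],[0,0,0]],"dr":[[0,0,0],[0,0,0],[0,0,0]],"claw":[0,0,0]}' >/dev/null; python3 -c "from st import *;mt()"
```

```text
t 18.05 mount xyz mm [ 48.6   0.2 131.6] F mount [5.9 0.1 0.6] T [-0.3  -1.32  0.04] w 0.005
t 18.35 mount xyz mm [ 47.2   0.2 131.7] F mount [ 6.3 -0.3  0.1] T [-0.27 -1.52  0.03] w 0.005
t 18.65 mount xyz mm [ 46.    0.2 131.8] F mount [ 7.6 -1.  -0.3] T [-0.27 -1.65  0.04] w 0.001
```

```bash
python3 -m pendant '{"slide":[[0.005,0,0],[0,0,0],[0,0,0]],"dr":[[0,0,0],[0,0,0],[0,0,0]],"claw":[0,0,0]}' >/dev/null; python3 -c "from st import *;mt()"
python3 -m pendant '{"slide":[[0.005,0,0],[0,0,0],[0,0,0]],"dr":[[0,0,0],[0,0,0],[0,0,0]],"claw":[0,0,0]}' >/dev/null; python3 -c "from st import *;mt()"
python3 -m pendant '{"slide":[[0.005,0,0],[0,0,0],[0,0,0]],"dr":[[0,0,0],[0,0,0],[0,0,0]],"claw":[0,0,0]}' >/dev/null; python3 -c "from st import *;mt()"
```

```text
t 18.95 mount xyz mm [ 44.8   0.2 131.9] F mount [ 7.8 -1.2  0.4] T [-0.33 -1.82 -0.  ] w 0.007
t 19.25 mount xyz mm [ 43.6   0.2 132. ] F mount [9.  0.1 1. ] T [-0.33 -1.96  0.02] w 0.006
t 19.55 mount xyz mm [ 43.    0.2 132.4] F mount [11.1 -0.3  1.2] T [-0.42 -2.44 -0.02] w 0.006
```

```bash
python3 -m pendant '{"slide":[[0.006,0,0],[0,0,0],[0,0,0]],"dr":[[0,0,0],[0,0,0],[0,0,0]],"claw":[0,0,0]}' >/dev/null; python3 -c "from st import *;mt()"
python3 -m pendant '{"slide":[[0.006,0,0],[0,0,0],[0,0,0]],"dr":[[0,0,0],[0,0,0],[0,0,0]],"claw":[0,0,0]}' >/dev/null; python3 -c "from st import *;mt()"
```

```text
t 19.85 mount xyz mm [ 42.3   0.2 132.8] F mount [14.  -0.1  0.7] T [-0.49 -2.98  0.01] w 0.007
t 20.15 mount xyz mm [ 41.8   0.2 133.2] F mount [16.3 -0.1  1.1] T [-0.55 -3.68  0.03] w 0.005
```

```bash
python3 -m pendant '{"slide":[[0.008,0,0.003],[0,0,0],[0,0,0]],"dr":[[0,0,0],[0,0,0],[0,0,0]],"claw":[0,0,0]}' >/dev/null; python3 -c "from st import *;mt()"
python3 -m pendant '{"slide":[[-0.03,0,0],[-0.06,0,0],[-0.1,0,-0.03],[-0.1,0,-0.1],[-0.06,0,-0.12],[0,0,-0.12],[0,0,-0.05],[0,0,0],[0,0,0]],"dr":[[0,0,0],[0,0,0],[0,0,0],[0,0,0],[0,0,0],[0,0,0],[0,0,0],[0,0,0],[0,0,0]],"claw":[0,0,0,0,0,0,0,0,0]}'
python3 - <<'E'
from st import *
mt()
i=arm.get_image("side")[:,:,::-1];w=arm.get_image("wrist")[:,:,::-1]
a=cv2.resize(i[240:400,210:360],None,fx=2.6,fy=2.6,interpolation=3);b=cv2.resize(w[:300,160:500],None,fx=1.2,fy=1.2,interpolation=3)
o=np.zeros((416,800,3),np.uint8);o[:a.shape[0],:a.shape[1]]=a;o[:b.shape[0],392:392+b.shape[1]]=b;cv2.imwrite("pics/f.png",o)
# predicted handle in side view if closed
d=arm.calibration("side");Rz=R.from_euler("z",-.137).as_matrix();t=np.array([.4741,-.1455,0])
H=lambda th,r:np.array([.066+r*np.sin(th-.7),0,.084+r*np.cos(th-.7)])
for th in(0,.1,.2):print(th,((proj(d,np.array([H(th,.028),H(th,.076)])@Rz.T+t)-[210,240])*2.6).round(1).tolist())
E
```

```text
t 20.45 mount xyz mm [ 41.4   0.2 133.1] F mount [21.7 -0.6  1.4] T [-0.69 -4.68  0.05] w 0.004
clock: 21.35
position: [0.6099, -0.164, 0.2549]
ee_rot: [-0.219, -3.133, -0.001]
force: [-0.7, 0.0, -1.0]
width: 0.007
gripper_force: 0.0
t 21.35 mount xyz mm [1.371e+02 2.000e-01 2.549e+02] F mount [-0.7 -0.1 -1. ] T [ 0.07  0.02 -0.02] w 0.007
0 [[272.6, 120.2], [214.4, 68.0]]
0.1 [[276.5, 117.6], [225.2, 60.4]]
0.2 [[280.7, 115.2], [236.8, 53.6]]
```

View pics/f.png

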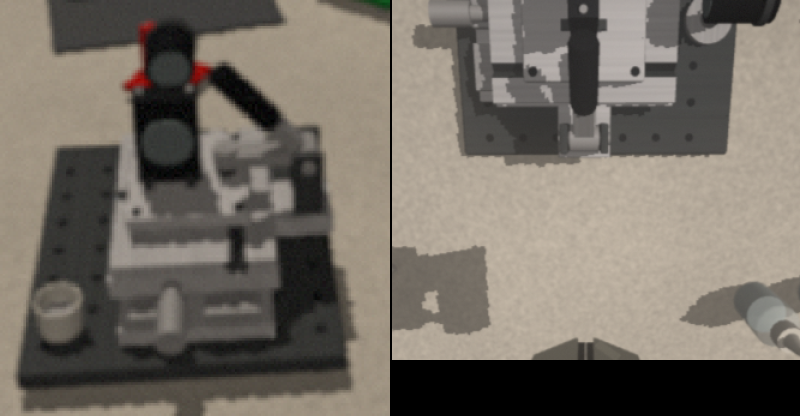

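The handle lies at the closed angle: its ends are near (213,70) and (278,122), against a predicted (214,68) and (273,120). The arm tip is on the plate, the plate is square in the wrist view (holes at (532,71) and (635,71)), the pot is in place, and the gripper is clear.

```bash
python3 -c "
from cell import arm
print(arm.sign_off())"
```

```text
the job is handed in; nothing more can be done
None
```

The mirror is back on its seat with all three balls home (by height and contact force) and released, the clamp is swung over to its stop, and the job is handed in at about 21 s of the 72 s.

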